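# Mesh the tube rotor onto the field centrifuge's splined spindle and hold it down

### The arm

A 7-joint arm with a two-finger parallel gripper is mounted at the origin on the work surface. World frame = base frame: x ahead of the robot, y to its left, z up, the work surface at z = 0. Lengths are in m, angles in rad, forces in N, time in s.
With the tool pointing down it reaches from about 0.425 to 0.875 m from the base axis. Payload 8.4 kg.
Tool frame: the origin (TCP) lies midway between the tips of the shut fingers; the grasp point (between the pads) lies 19 mm behind it; z points along the fingers, y is the line along which they close (so a half turn about z gives the same grasp; the last joint's range is limited). The gripper opens to 87 mm and grips with 3 to 60 N. Pads are 19 mm wide; open, the fingers measure 117 mm over their backs; the gripper's body (75 mm by 190 mm) begins 51 mm behind the grasp point.
Start: joints at [-1.447, 0.333, 0.04, 1.465, -0.013, 1.343, -0.059], TCP at [0.144, 0.634, 0.19] pointing down, gripper open.
Joint ranges: [-2.58, 2.58], [-0.38, 2.09], [-1.3, 1.39], [0.25, 2.4], [-1.5, 4.64], [0.08, 2.09], [-2.65, 2.65]. Speed limits (rad/s): [2.22, 2.22, 2.79, 2.79, 3.14, 3.14, 3.14].

### API

Orientations are given as [roll, pitch, yaw] about the fixed x, y, z axes, in that order (R = Rz(yaw) Ry(pitch) Rx(roll)).
In Python, from bench import * gives the robot as it stands.
- The arm moves only by the shell command python3 -m creep 'ROWS' [OPENING]. ROWS is JSON, a list of rows, each an object with "travel": the shift along the tool's x, y, z in mm, a list of three; "twist": the turn, a rotation vector about the tool's x, y, z in rad, a list of three. A call has exactly 10 rows; each row is the pose to reach, as a shift and turn from the pose commanded when the call began, along the tool's axes at that moment; what a row does not reach only later rows make up. A row lasts 1/12 s, in which the tool goes at most 41.7 mm and 7.16 degrees, less where a joint would pass 70% of its speed; a pose out of reach is approached as far as the arm can. A call with a gripper value outside its range is refused whole. OPENING is the opening, from 0 (shut) to 1 (fully open), set as the call begins (- or left out, the last holds). The fingers move at their own pace and stop on an object; the grip force is fixed at half the most. Time passes only in rows, so rows that repeat a pose let the fingers close, or fill a call up. It gives the time, the measured TCP pose, the force, the opening and the grip force at its end, in the units of the state.
- read_state(): the state, without advancing time (a new reading comes with each control period).
- grab_frame(name): name is "scene" or "top" or "wrist"; returns a dict with "color" (420x560x3 uint8, red, green, blue), "depth" (420x560 float32, m along the optical axis (not along the pixel's ray), 0 where there is no reading), "vertical_fov" (degrees; the focal length in pixels is half the picture's height over the tangent of half this angle, whatever the lens; pixels are square), "cx", "cy" (the principal point, pixels), "R" (3x3) and "t" (3): a world point X has camera coordinates R X + t; the wrist camera has in their place "mount" (4x4, takes a point from camera to tool coordinates, whose origin is the TCP and whose axes are the flange's). Camera axes: x right, y down, z forward; pixel columns grow to the right and rows downward; lengths in m; the calibration is good to about 2 mm. A picture is of the moment at which its call begins: read the wrist's pose just before it.
- hand_in(): hands the job in; it is judged then, once.
The state is a dict: "time": time; "joint_pos": joint angles; "qd": joint speeds; "joint_torque": joint torques, N m; "tcp_pos": TCP position; "eef_rot": TCP orientation; "ft_force": force on the tool from outside, world axes, zero at the start; "moment": the same for the moment, N m; "opening": opening from 0.0 (shut) to 1.0 (fully open); "grasp_force": force on a finger pad.
Only numpy, scipy, OpenCV 4.12 (cv2) and the standard library are available. Lean on these libraries where they do the work, as an engineer would, in place of code of your own. Each camera call takes 0.05 s, during which the arm holds its last target. There are 200 camera calls.

### The job

Take the taller, cone-shaped tube rotor by its flat upright grip, lower it gently into the deep bowl of the centrifuge and turn it until the slots under its hub mesh with the four teeth of the drive spindle and it slides fully home. Then press it right down against the spring under the spindle and finish while still holding it pressed down, so that I can throw the latch; do not let go. Leave the flat rotor and everything else on the table where they are.

Things in the scene. Friction and masses are not known exactly. Their poses are not given: they have to be found in the camera images.
- rotor_grip (a point): Centre of the grip of the tube rotor (0.25-0.5 kg) to be fitted: an aluminium cone 96 mm across, 42 mm high, six dark round tube places on its slope; above it a black stem (16 mm thick, 20 mm), then the grip, a flat upright black plate 40 mm long (this frame's x), 12 mm thick (y), 36 mm high. This point is 80 mm above the underside, 18 mm below the top. z is the rotor's axis, up.
- rotor_base (a point): Centre of the tube rotor's underside, axes as rotor_grip (which is 80 mm above). Here the hub has a blind socket 32 mm deep: two crossed slots 9 mm wide, one along x (in line with the grip plate), one along y. It is the same every quarter turn; the spindle's pilot fits the crossing at any angle.
- spindle_seat (a point): Centre of the spindle's seat, a steel disc 40 mm across amid the bowl, 75 mm above the table; home is the rotor's underside on it. Four teeth on it form a cross along this frame's x and y, 26 mm tip to tip, 6 wide, 10 high; a round pilot 9 mm thick rises to 20 mm, tapering to its tip at 27 mm. Meshes at any quarter turn within about 8 degrees. Braked (0.3 N m): it keeps its angle. z up.
- spindle (a joint): How far the sprung spindle is pressed down, 0 (up) to 0.008 m (at its stop). The spring carries the rotor's weight without moving; the whole downward load on it (weight included) is about 6 N to start and 13 N at the stop. It springs back when let go.
- bowl_rim (a point): Centre of the mouth of the centrifuge's bowl. The centrifuge is a round white housing fixed to the table, 230 mm across, 150 mm high (this point's height). The bowl is open upwards, 146 mm across at the rim, slightly wider below, its floor 100 mm down. With the rotor home the top of its grip stands 23 mm above the rim (15 mm when pressed).
- flat_rotor_grip (a point): Centre of the grip of the other, loose rotor, which stays where it is: a thin flat disc 120 mm across, 20 mm high, twelve dark radial grooves, with a like black grip plate (40 x 12 x 36 mm) on a stem, this point 58 mm above the table, whole height 76 mm.
- pliers: Loose aluminium ear-tag pliers lying flat, about 200 x 110 mm, 22 mm high; leave alone. Origin under their middle.
- marker: Loose black marker pen lying flat, 130 mm long, 14 mm thick; leave alone. Origin under its middle.
- tag_strip: Loose strip of blue ear tags, 70 x 60 mm, 6 mm high; leave alone. Origin under its middle.
Things that resemble listed ones, but are neither listed nor needed, are in the scene too. What is shaped like the part that bears rotor_grip but blue or orange is not meant.

How it is judged:
On the way, in this order (a step that is already met when the one before it is completed fails the run):
1. the tube rotor is lifted clear of the table in the gripper (height (world z) of rotor_base above 0.03 m and contact force between the fingers and rotor above 1 N), for 0.2 s.
2. the rotor's slots mesh with the spindle's teeth and it slides home on the seat (z of rotor_base in the frame of spindle_seat below 0.003 m and horizontal distance between rotor_base and spindle_seat below 0.004 m and angle between rotor_base's own z axis and vertical below 0.08 rad), for 0.2 s.
At the end, for the whole second after the job is handed in: Rotor home on the spindle seat (3 mm in height, 4 mm sideways, 0.08 rad of upright), spindle pressed down more than 5.5 of its 8 mm, fingers still bearing on the rotor (over 2 N), rotor still, other loose things within 20 mm of their starts (all of step 2 and value of joint spindle above 0.0055 m and contact force between the fingers and rotor above 2 N and linear speed of rotor below 0.02 m/s and distance of each of flat_rotor_grip, pliers, marker, tag_strip from where it was at the start of the episode below 0.02 m); the arm keeps its last pose, push and grip.
It fails at once if the rotor is dropped or slammed: more than 60 N between it and the centrifuge (contact force between rotor and centrifuge above 60 N).
It fails at once if another loose thing on the table is pushed away (distance of any of flat_rotor_grip, pliers, marker, tag_strip from where it was at the start of the episode above 0.03 m).
It also fails if it takes over 48 s, if anything falls off the work surface, if the arm or the gripper's body presses on something with over 40 N, if the wrist force passes 120 N, or if a joint passes its speed limit or range.

## Working session

There is one attempt and no reset: what is moved stays moved. The work goes in short steps, Python scripts to look and compute and a shell command to move; the robot and the scene stay as the last step left them, time stands still between calls to the robot, and variables do not carry over. Pictures are saved under pics/ and viewed, at most 10 in all, crops included, and the job is handed in when it is done.

```bash
ls; mkdir -p pics; cat > h.py <<'E'
from bench import *
import numpy as np, cv2
from scipy.spatial.transform import Rotation as Ro
def grab(n,save=None):
    s=read_state(); f=grab_frame(n); f['s']=s
    if save: cv2.imwrite(save,cv2.cvtColor(f['color'],cv2.COLOR_RGB2BGR))
    np.save('/tmp/%s.npy'%n,f,allow_pickle=True); return f
def load(n): return np.load('/tmp/%s.npy'%n,allow_pickle=True).item()
def cloud(f):
    h,w=f['depth'].shape; F=h/2/np.tan(np.radians(f['vertical_fov'])/2)
    v,u=np.mgrid[:h,:w]; d=f['depth']
    P=np.stack([(u-f['cx'])/F*d,(v-f['cy'])/F*d,d],-1)
    if 'mount' in f:
        P=P@f['mount'][:3,:3].T+f['mount'][:3,3]
        R=Ro.from_euler('xyz',f['s']['eef_rot']).as_matrix()
        P=P@R.T+f['s']['tcp_pos']
    else: P=(P-f['t'])@f['R']
    P[d==0]=np.nan; return P
E
python3 - <<'E'
from h import *
s=read_state(); print(s)
grab('top','pics/top.png'); grab('scene','pics/scene.png')
E
```

```text
pics
{'time': 0.0, 'joint_pos': array([-1.44718148,  0.33389791,  0.0399298 ,  1.46627733, -0.01342496,
        1.34327576, -0.05847192]), 'qd': array([-6.82516221e-04,  4.92658219e-04,  7.92900167e-05, -1.19426322e-04,
        2.25494574e-03, -9.07124949e-04, -2.86408701e-04]), 'joint_torque': array([ 8.57255163e-04, -6.56353927e+01,  1.33604631e+00, -4.03794980e+01,
       -5.94599429e-02,  4.48433217e-02,  1.83286916e-04]), 'tcp_pos': array([0.14357736, 0.63341588, 0.1889655 ]), 'eef_rot': array([-3.14000432e+00,  1.01882528e-04,  2.91873009e+00]), 'ft_force': array([ 1.11685399,  0.4579336 , -0.54740174]), 'moment': array([ 0.00174843, -0.00465512, -0.01582191]), 'grasp_force': 0.0, 'opening': 1.003065411784809}
```

View pics/top.png

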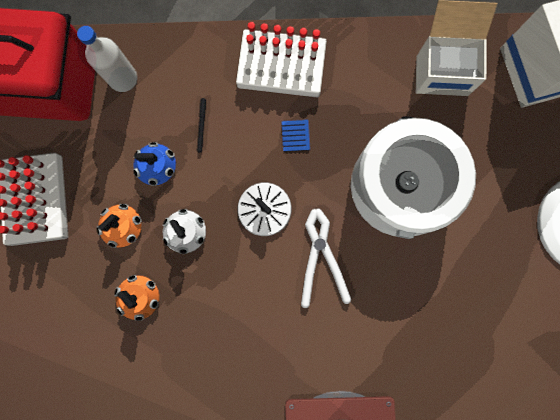

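View pics/scene.png

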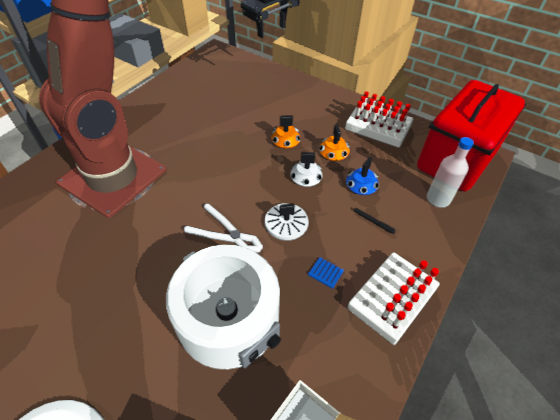

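Top view: the candidates of the same shape are white/aluminium (184,231), orange (119,226), orange (137,298) and blue (155,163). The aluminium one with dark tube places fits; the flat grooved disc is at (264,208) and the centrifuge at (415,175) with the spindle at (408,181). I'll confirm in an enlarged crop and measure.

```bash
python3 - <<'E'
from h import *
f=load('top'); P=cloud(f)
c=f['color'][:,:,::-1]
a=cv2.resize(c[190:270,145:225],(400,400),interpolation=cv2.INTER_CUBIC)
b=cv2.resize(c[150:210,378:438],(400,400),interpolation=cv2.INTER_CUBIC)
cv2.imwrite('pics/crop.png',np.hstack([a,b]))
def fitc(m):
    p=P[m]; (x,y),_,r=*[0,0],0
def circ(p):
    A=np.c_[2*p[:,:2],np.ones(len(p))]; s=np.linalg.lstsq(A,(p[:,:2]**2).sum(1),rcond=None)[0]
    return s[:2],np.sqrt(s[2]+s[:2]@s[:2])
g=np.zeros(c.shape[:2],bool); g[190:270,145:225]=1
m=g&(P[...,2]>.085)
p=P[m]; print('grip',m.sum(),p.min(0),p.max(0),p.mean(0))
t=p[p[:,2]>.09]; print(cv2.minAreaRect((t[:,:2]*1000).astype(np.float32)))
m=g&(P[...,2]>.01)&(P[...,2]<.05);p=P[m]
print('cone hull', cv2.minEnclosingCircle((p[:,:2]*1000).astype(np.float32)))
g[:]=0; g[100:260,340:490]=1
m=g&(P[...,2]>.143)&(P[...,2]<.158); p=P[m]
print('rim',cv2.minEnclosingCircle((p[:,:2]*1000).astype(np.float32)))
g[:]=0; g[160:200,390:430]=1
for lo,hi in((.06,.08),(.08,.09),(.09,.11)):
  m=g&(P[...,2]>lo)&(P[...,2]<hi);p=P[m]; print(lo,len(p),p.mean(0),cv2.minEnclosingCircle((p[:,:2]*1000).astype(np.float32)) if len(p) else 0)
for n,(u,v) in dict(flat=(264,208),blue=(155,163),or1=(119,226),or2=(137,298)).items(): print(n,P[v,u])
print(f['t'],f['R'])
E
```

```text
grip 131 [0.46255494 0.31430906 0.08522858] [0.49782021 0.3414825  0.10056766] [0.47994005 0.32700877 0.09524752]
((480.5404357910156, 328.40191650390625), (39.63328170776367, 12.482882499694824), 30.44704818725586)
cone hull ((480.42889404296875, 328.2682800292969), 49.27900695800781)
rim ((569.1934204101562, -155.70138549804688), 112.51235961914062)
0.06 242 [ 0.56820464 -0.15388001  0.07237416] ((569.3677978515625, -155.87017822265625), 23.778488159179688)
0.08 51 [ 0.56875982 -0.15535127  0.08338254] ((569.1505737304688, -156.1883544921875), 12.79212474822998)
0.09 17 [ 0.56886386 -0.15522324  0.09700233] ((569.758056640625, -156.56405639648438), 4.701808929443359)
flat [0.51928543 0.14791082 0.07586709]
blue [0.62859569 0.38334662 0.04273774]
or1 [0.49359814 0.46064068 0.04092743]
or2 [0.34011972 0.42185093 0.03824332]
[0.12529966 0.5133207  1.04005035] [[-0.02796569 -0.99960732 -0.00176853]
 [-0.99266664  0.02797958 -0.1176014 ]
 [ 0.11760471 -0.00153324 -0.9930593 ]]
```

View pics/crop.png

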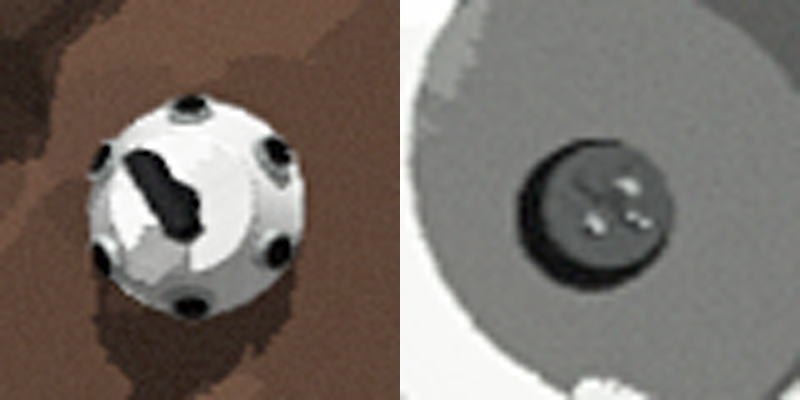

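The crop confirms the aluminium cone with its black plate (left crop, plate from (140,155) to (185,235)); the right crop shows the spindle seat with tooth glints around (612,205). I'll look at the spindle with the wrist camera before grasping.

```bash
cat >> h.py <<'E'
def go(xyz,yaw=None,s=None):
    "shift (mm) and twist in tool axes from the current pose to tool-down pose"
    s=s or read_state(); R=Ro.from_euler('xyz',s['eef_rot'])
    sh=R.inv().apply(np.array(xyz)-s['tcp_pos'])*1000
    T=Ro.from_euler('xyz',[np.pi,0,s['eef_rot'][2] if yaw is None else yaw])
    print('shift',sh.round(1),'twist',(R.inv()*T).as_rotvec().round(4),'yaw',s['eef_rot'][2].round(3))
E
python3 - <<'E'
from h import *
f=grab('wrist'); print(f['mount'].round(3),f['vertical_fov'])
go([.5,.2,.33]); go([.569,-.156,.33])
E
```

```text
[[ 0.    -0.957 -0.289  0.08 ]
 [ 1.     0.    -0.    -0.001]
 [ 0.    -0.289  0.957 -0.195]
 [ 0.     0.     0.     1.   ]] 66.52535790353676
shift [-443.4 -344.3 -140.4] twist [-0.0012  0.0001 -0.    ] yaw 2.919
shift [-589.4 -676.2 -139.9] twist [-0.0012  0.0001 -0.    ] yaw 2.919
```

```bash
python3 -m creep '[{"travel":[-32,-26,-20],"twist":[0,0,0]},{"travel":[-64,-52,-40],"twist":[0,0,0]},{"travel":[-96,-78,-60],"twist":[0,0,0]},{"travel":[-128,-104,-80],"twist":[0,0,0]},{"travel":[-160,-132,-92],"twist":[0,0,0]},{"travel":[-192,-160,-104],"twist":[0,0,0]},{"travel":[-224,-188,-110],"twist":[0,0,0]},{"travel":[-256,-216,-110],"twist":[0,0,0]},{"travel":[-288,-244,-110],"twist":[0,0,0]},{"travel":[-318,-272,-110],"twist":[0,0,0]}]'
python3 - <<'E'
from h import *
go([.53,-.156,.31])
E
```

```text
time: 0.98
tcp_pos: [0.3812, 0.3157, 0.3]
eef_rot: [3.141, 0.0, 2.919]
ft_force: [0.6, 0.3, -0.4]
opening: 1.0
grasp_force: 0.0
shift [-249.3 -427.1  -10.3] twist [0.0008 0.0001 0.    ] yaw 2.919
```

```bash
python3 -m creep '[{"travel":[-21,-35,-1],"twist":[0,0,0]},{"travel":[-42,-70,-2],"twist":[0,0,0]},{"travel":[-63,-105,-3],"twist":[0,0,0]},{"travel":[-84,-140,-4],"twist":[0,0,0]},{"travel":[-105,-175,-5],"twist":[0,0,0]},{"travel":[-126,-210,-6],"twist":[0,0,0]},{"travel":[-147,-245,-7],"twist":[0,0,0]},{"travel":[-168,-280,-8],"twist":[0,0,0]},{"travel":[-189,-315,-9],"twist":[0,0,0]},{"travel":[-210,-350,-10],"twist":[0,0,0]}]'
python3 -m creep '[{"travel":[-12,-24,0],"twist":[0,0,0]},{"travel":[-24,-48,0],"twist":[0,0,0]},{"travel":[-36,-68,0],"twist":[0,0,0]},{"travel":[-39,-76,0],"twist":[0,0,0]},{"travel":[-39,-77,0],"twist":[0,0,0]},{"travel":[-39,-77,0],"twist":[0,0,0]},{"travel":[-39,-77,0],"twist":[0,0,0]},{"travel":[-39,-77,0],"twist":[0,0,0]},{"travel":[-39,-77,0],"twist":[0,0,0]},{"travel":[-39,-77,0],"twist":[0,0,0]}]'
python3 - <<'E'
from h import *
f=grab('wrist'); P=cloud(f); c=f['color'][:,:,::-1]
g=(abs(P[...,0]-.569)<.035)&(abs(P[...,1]+.156)<.035)
v,u=np.where(g&(P[...,2]<.11)); print(u.min(),u.max(),v.min(),v.max())
# orthographic height map + colour of the spindle, 0.25 mm/px
for lo,hi in((.070,.0775),(.081,.088),(.091,.105)):
  m=g&(P[...,2]>lo)&(P[...,2]<hi);p=P[m]; print(lo,len(p),np.median(p,0),cv2.minEnclosingCircle((p[:,:2]*1000).astype(np.float32)))
m=g&(P[...,2]>.081)&(P[...,2]<.088);p=P[m][:,:2]-[.569,-.156]
np.save('/tmp/teeth.npy',p)
cu,cv=int(u.mean()),int(v.mean()); cr=c[cv-50:cv+50,cu-50:cu+50]
img=cv2.resize(cr,(500,500),interpolation=cv2.INTER_CUBIC)
im=np.zeros((300,300,3),np.uint8)
for q,z in zip(P[g],P[...,2][g]):
  x,y=q[0]-.569,q[1]+.156; r=int(150-x*4000);k=int(150-y*4000)
  if 0<=r<300 and 0<=k<300: cv2.circle(im,(k,r),2,(255,0,0) if z<.07 else (0,0,255) if z<.079 else (0,255,0) if z<.088 else (255,255,255),-1)
out=np.zeros((500,800,3),np.uint8); out[:,:500]=img; out[:300,500:]=im
cv2.imwrite('pics/sp.png',out); print(cu,cv)
E
```

```text
time: 1.82
tcp_pos: [0.5078, -0.0724, 0.31]
eef_rot: [3.141, 0.001, 2.919]
ft_force: [1.4, 0.9, 0.3]
opening: 1.0
grasp_force: 0.0
time: 2.65
tcp_pos: [0.5289, -0.153, 0.3098]
eef_rot: [3.141, 0.0, 2.92]
ft_force: [-1.0, 0.0, -0.4]
opening: 0.998
grasp_force: 0.0
255 310 167 221
0.07 457 [ 0.56574073 -0.15794764  0.07516035] ((568.1215209960938, -158.33026123046875), 19.840024948120117)
0.081 116 [ 0.56467325 -0.15645732  0.08509764] ((567.7210083007812, -158.30108642578125), 12.865351676940918)
0.091 39 [ 0.56667679 -0.15840744  0.09826583] ((568.0844116210938, -158.27407836914062), 4.359300136566162)
283 194
```

View pics/sp.png

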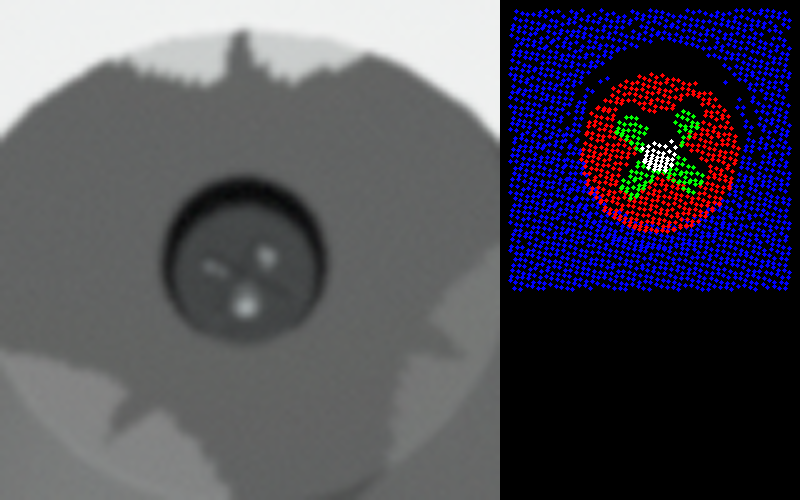

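The height map (right) shows the four teeth clearly as a cross about 45° off; pilot at (658,156). I'll fit its angle and plan the grasp.

```bash
python3 - <<'E'
from h import *
f=load('wrist'); P=cloud(f); c=np.array([.5680,-.1583])
q=P[...,:2]-c; r=np.hypot(q[...,0],q[...,1])
for lo in (.080,.082,.083):
  m=(P[...,2]>lo)&(P[...,2]<.088)&(r<.014)&(r>.0055); a=np.arctan2(q[m][:,1],q[m][:,0])
  z=np.mean(np.exp(4j*a)); print(m.sum(),np.degrees(np.angle(z))/4,abs(z))
  print(np.histogram(np.degrees(a)%90,18,(0,90))[0])
m=(P[...,2]>.07)&(P[...,2]<.079)&(r<.025); print(np.median(P[m],0))
go([.4805,.3283,.20],np.radians(30.4)+np.pi)
E
```

```text
103 -40.15742393991833 0.653045836729425
[ 0  0  0  0  2  4  9 11 12 15 12 11 13  9  3  2  0  0]
97 -40.66091968354041 0.6649978560051731
[ 0  0  0  0  2  4  9 10 11 15 12 11 11  8  2  2  0  0]
92 -40.59949897704091 0.6695314384336473
[ 0  0  0  0  1  4  9 10 10 14 11 11 11  7  2  2  0  0]
[ 0.56569345 -0.15784738  0.07517666]
shift [153.  459.1 109.9] twist [ 4.000e-04  3.000e-04 -7.522e-01] yaw 2.92
```

```bash
python3 - <<'E'
from h import *
print(read_state()['joint_pos'].round(3))
E
```

```text
[-0.623  0.103  0.911  1.546 -0.082  1.533  1.638]
```

```bash
python3 -m creep '[{"travel":[13,39,3],"twist":[0,0,-0.076]},{"travel":[26,78,6],"twist":[0,0,-0.152]},{"travel":[39,117,10],"twist":[0,0,-0.228]},{"travel":[52,156,16],"twist":[0,0,-0.304]},{"travel":[65,195,22],"twist":[0,0,-0.38]},{"travel":[78,234,28],"twist":[0,0,-0.456]},{"travel":[91,273,36],"twist":[0,0,-0.532]},{"travel":[104,312,44],"twist":[0,0,-0.608]},{"travel":[117,351,52],"twist":[0,0,-0.684]},{"travel":[130,389,60],"twist":[0,0,-0.752]}]'
python3 - <<'E'
from h import *
go([.4805,.3283,.20],np.radians(30.4)+np.pi)
E
```

```text
time: 3.53
tcp_pos: [0.4873, 0.2564, 0.2495]
eef_rot: [3.141, 0.001, -2.608]
ft_force: [1.5, 0.4, 0.5]
opening: 1.004
grasp_force: 0.0
shift [-30.7  65.3  49.6] twist [0.0005 0.0007 0.0029] yaw -2.608
```

```bash
python3 -m creep '[{"travel":[-12,26,10],"twist":[0,0,0]},{"travel":[-24,50,25],"twist":[0,0,0]},{"travel":[-30,64,40],"twist":[0,0,0]},{"travel":[-31,66,50],"twist":[0,0,0]},{"travel":[-31,66,50],"twist":[0,0,0]},{"travel":[-31,66,50],"twist":[0,0,0]},{"travel":[-31,66,50],"twist":[0,0,0]},{"travel":[-31,66,50],"twist":[0,0,0]},{"travel":[-31,66,50],"twist":[0,0,0]},{"travel":[-31,66,50],"twist":[0,0,0]}]'
python3 - <<'E'
from h import *
f=grab('wrist','pics/w2.png'); P=cloud(f)
g=(np.hypot(P[...,0]-.4805,P[...,1]-.328)<.03)&(P[...,2]>.094)&(P[...,2]<.105)
p=P[g]; print(len(p),cv2.minAreaRect((p[:,:2]*1000).astype(np.float32)))
go([.4805,.3283,.066],np.radians(30.4)+np.pi)
E
```

```text
time: 4.37
tcp_pos: [0.4819, 0.3263, 0.2005]
eef_rot: [3.141, 0.001, -2.613]
ft_force: [0.3, -0.8, 0.4]
opening: 1.003
grasp_force: 0.0
468 ((478.9483337402344, 326.21661376953125), (38.72487258911133, 10.77818489074707), 30.201507568359375)
shift [  0.3   2.2 134.3] twist [ 0.0003  0.0009 -0.0022] yaw -2.613
```

View pics/w2.png

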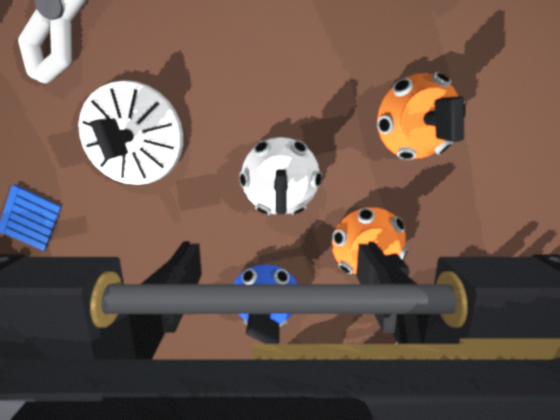

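The wrist view shows the aluminium rotor centred between the fingers (plate at (281,190)), with neighbours clear of them. Both spots read about (1.5, 2.2) mm different from the top camera, so I'll trust the wrist and descend.

```bash
python3 -m creep '[{"travel":[2.5,1.4,12],"twist":[0,0,0]},{"travel":[2.5,1.4,30],"twist":[0,0,0]},{"travel":[2.5,1.4,50],"twist":[0,0,0]},{"travel":[2.5,1.4,70],"twist":[0,0,0]},{"travel":[2.5,1.4,90],"twist":[0,0,0]},{"travel":[2.5,1.4,108],"twist":[0,0,0]},{"travel":[2.5,1.4,122],"twist":[0,0,0]},{"travel":[2.5,1.4,132],"twist":[0,0,0]},{"travel":[2.5,1.4,134],"twist":[0,0,0]},{"travel":[2.5,1.4,134],"twist":[0,0,0]}]'
python3 -m creep '[{"travel":[0,0,0],"twist":[0,0,0]},{"travel":[0,0,0],"twist":[0,0,0]},{"travel":[0,0,0],"twist":[0,0,0]},{"travel":[0,0,0],"twist":[0,0,0]},{"travel":[0,0,0],"twist":[0,0,0]},{"travel":[0,0,0],"twist":[0,0,0]},{"travel":[0,0,0],"twist":[0,0,0]},{"travel":[0,0,0],"twist":[0,0,0]},{"travel":[0,0,0],"twist":[0,0,0]},{"travel":[0,0,0],"twist":[0,0,0]}]' 0
```

```text
time: 5.25
tcp_pos: [0.4781, 0.3264, 0.065]
eef_rot: [-3.141, -0.001, -2.612]
ft_force: [-0.1, -0.3, 1.1]
opening: 0.998
grasp_force: 0.0
time: 6.08
tcp_pos: [0.4785, 0.3267, 0.0657]
eef_rot: [-3.142, -0.0, -2.612]
ft_force: [-0.3, -0.7, 0.6]
opening: 0.326
grasp_force: 0.0
```

```bash
python3 -m creep '[{"travel":[0,0,0],"twist":[0,0,0]},{"travel":[0,0,0],"twist":[0,0,0]},{"travel":[0,0,0],"twist":[0,0,0]},{"travel":[0,0,0],"twist":[0,0,0]},{"travel":[0,0,0],"twist":[0,0,0]},{"travel":[0,0,0],"twist":[0,0,0]},{"travel":[0,0,0],"twist":[0,0,0]},{"travel":[0,0,-2],"twist":[0,0,0]},{"travel":[0,0,-8],"twist":[0,0,0]},{"travel":[0,0,-20],"twist":[0,0,0]}]'
python3 -m creep '[{"travel":[0,0,-22],"twist":[0,0,0]},{"travel":[0,0,-48],"twist":[0,0,0]},{"travel":[0,0,-78],"twist":[0,0,0]},{"travel":[0,0,-108],"twist":[0,0,0]},{"travel":[0,0,-138],"twist":[0,0,0]},{"travel":[0,0,-168],"twist":[0,0,0]},{"travel":[0,0,-190],"twist":[0,0,0]},{"travel":[0,0,-205],"twist":[0,0,0]},{"travel":[0,0,-210],"twist":[0,0,0]},{"travel":[0,0,-210],"twist":[0,0,0]}]'
python3 - <<'E'
from h import *
print(read_state()['ft_force'],read_state()['joint_pos'].round(2))
go([.568,-.1583,.30],np.radians(139.5))
E
```

```text
time: 6.92
tcp_pos: [0.4777, 0.326, 0.085]
eef_rot: [-3.141, -0.003, -2.612]
ft_force: [0.2, -0.5, 0.3]
opening: 0.005
grasp_force: 0.0
time: 7.75
tcp_pos: [0.4791, 0.3269, 0.2975]
eef_rot: [3.141, 0.003, -2.613]
ft_force: [-0.5, 0.4, -1.3]
opening: 0.007
grasp_force: 0.0
[-0.51717171  0.41084614 -1.25326194] [-1.1   0.16  0.49  1.49 -0.07  1.51  1.49]
shift [ 168.  -463.7   -3.2] twist [0.0022 0.0019 1.2358] yaw -2.613
```

The gripper shut on nothing; looking.

```bash
python3 - <<'E'
from h import *
f=grab('wrist'); g=grab('top')
a=cv2.resize(f['color'][:,:,::-1],(460,345)); b=cv2.resize(g['color'][130:330,80:300,::-1],(330,300))
o=np.zeros((345,790,3),np.uint8); o[:,:460]=a; o[:300,460:]=b
cv2.imwrite('pics/w3.png',o)
P=cloud(f)
m=(np.hypot(P[...,0]-.4805,P[...,1]-.328)<.05)&(P[...,2]>.094)&(P[...,2]<.105); p=P[m]
print(len(p),cv2.minAreaRect((p[:,:2]*1000).astype(np.float32)),np.median(p,0))
E
```

```text
302 ((478.8211669921875, 326.2673034667969), (39.000572204589844, 11.469724655151367), 30.147512435913086) [0.47852493 0.32610286 0.09782301]
```

View pics/w3.png

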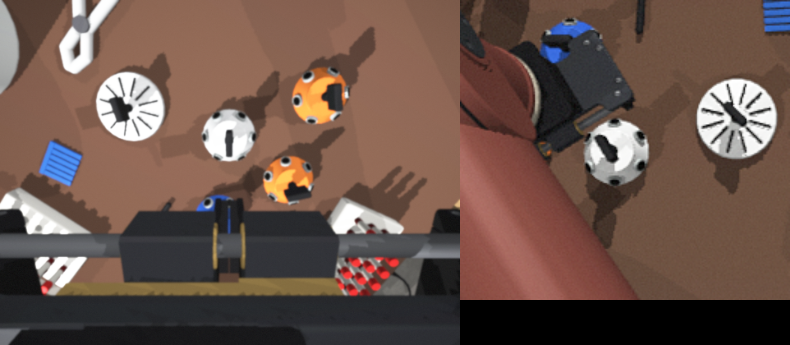

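The rotor (229,135 in the left panel) is untouched, the fingers shut beside it. I'll check where the fingertips really are in tool coordinates.

```bash
python3 - <<'E'
from h import *
f=load('wrist'); s=f['s']; P=cloud(f); R=Ro.from_euler('xyz',s['eef_rot'])
T=R.inv().apply((P-s['tcp_pos']).reshape(-1,3)).reshape(P.shape)*1000
k=560/460
for u,v in((222,206),(229,206),(236,206),(222,225),(236,225),(229,245),(229,262),(180,245),(222,262),(236,262)):
  uu,vv=int(u*k),int(v*k); print((u,v),T[vv,uu].round(0),f['depth'][vv,uu])
g=load('top'); Q=cloud(g)
m=(Q[...,2]>.15)&(np.hypot(Q[...,0]-.48,Q[...,1]-.33)<.25)
for z in(.25,.28,.3,.32,.35,.38,.42,.46):
  mm=m&(abs(Q[...,2]-z)<.015); print(z,mm.sum(),Q[mm].mean(0).round(3) if mm.any() else '')
print(s['tcp_pos'],s['joint_pos'])
d=f['depth']; print(f['cx'],f['cy'])
E
```

```text
(222, 206) [ 10.  -5. -42.] 0.16675429
(229, 206) [ 11.  -1. -42.] 0.166328
(236, 206) [ 10.   4. -42.] 0.16682872
(222, 225) [ 10.  -4. -66.] 0.1435647
(236, 225) [ 10.   3. -65.] 0.1448066
(229, 245) [  33.   -1. -121.] 0.08484923
(229, 262) [-277.   -1.  297.] 0.5748105
(180, 245) [  36.  -15. -126.] 0.0790081
(222, 262) [ -2.  -4. -82.] 0.13188645
(236, 262) [ -3.   3. -81.] 0.13334379
0.25 0 
0.28 0 
0.3 0 
0.32 0 
0.35 7 [0.465 0.33  0.361]
0.38 3 [0.466 0.329 0.368]
0.42 602 [0.469 0.285 0.419]
0.46 141 [0.501 0.282 0.459]
[0.47907893 0.32685085 0.29751632] [-1.1024859   0.15589804  0.49426051  1.48885538 -0.07426519  1.51270679
  1.49051856]
278.430142852677 206.40717218676542
```

```bash
python3 - <<'E'
from h import *
f=load('wrist'); s=f['s']; P=cloud(f); R=Ro.from_euler('xyz',s['eef_rot'])
T=R.inv().apply((P-s['tcp_pos']).reshape(-1,3)).reshape(P.shape)*1000
for v in range(216,330,6): print(v,T[v,272].round(0),T[v,286].round(0),f['depth'][v,272].round(3))
E
```

```text
216 [-84. -11. 296.] [-84.  12. 296.] 0.518
222 [-95. -11. 298.] [-95.  12. 298.] 0.523
228 [-105.  -11.  298.] [-106.   12.  299.] 0.525
234 [-116.  -11.  298.] [-116.   12.  298.] 0.529
240 [-120.  -11.  281.] [-126.   12.  297.] 0.514
246 [ 10.  -4. -37.] [ 11.   3. -38.] 0.172
252 [ 10.  -4. -44.] [ 10.   3. -44.] 0.165
258 [ 10.  -4. -51.] [ 10.   3. -50.] 0.158
264 [ 10.  -4. -58.] [ 10.   3. -58.] 0.152
270 [ 10.  -4. -63.] [ 10.   3. -64.] 0.147
276 [ 10.  -4. -69.] [ 10.   3. -69.] 0.141
282 [ 10.  -3. -74.] [ 10.   3. -74.] 0.136
288 [  34.   -2. -118.] [  34.    1. -118.] 0.087
294 [  33.   -2. -120.] [  32.    1. -118.] 0.086
300 [  31.   -2. -119.] [  32.    1. -120.] 0.087
306 [  30.   -2. -120.] [  30.    1. -121.] 0.086
312 [  27.   -2. -119.] [  28.    1. -120.] 0.088
318 [ -2.  -3. -82.] [ -2.   2. -82.] 0.132
324 [ -5.  -3. -82.] [ -5.   2. -82.] 0.133
```

By the wrist depth the fingertips end about 36 mm behind the stated TCP (finger faces seen from z = −37 mm upward), so the fingers closed just above the plate. The tool really is about 36 mm shorter; I'll redo the grasp that much lower, in two stages.

```bash
python3 -m creep '[{"travel":[0,0,10],"twist":[0,0,0]},{"travel":[0,0,28],"twist":[0,0,0]},{"travel":[0,0,50],"twist":[0,0,0]},{"travel":[0,0,74],"twist":[0,0,0]},{"travel":[0,0,98],"twist":[0,0,0]},{"travel":[0,0,122],"twist":[0,0,0]},{"travel":[0,0,142],"twist":[0,0,0]},{"travel":[0,0,156],"twist":[0,0,0]},{"travel":[0,0,160],"twist":[0,0,0]},{"travel":[0,0,160],"twist":[0,0,0]}]' 0.8
python3 -m creep '[{"travel":[0,0,10],"twist":[0,0,0]},{"travel":[0,0,25],"twist":[0,0,0]},{"travel":[0,0,42],"twist":[0,0,0]},{"travel":[0,0,56],"twist":[0,0,0]},{"travel":[0,0,68],"twist":[0,0,0]},{"travel":[0,0,76],"twist":[0,0,0]},{"travel":[0,0,82],"twist":[0,0,0]},{"travel":[0,0,85],"twist":[0,0,0]},{"travel":[0,0,85],"twist":[0,0,0]},{"travel":[0,0,85],"twist":[0,0,0]}]'
python3 - <<'E'
from h import *
f=grab('wrist'); s=f['s']; P=cloud(f); R=Ro.from_euler('xyz',s['eef_rot'])
T=R.inv().apply((P-s['tcp_pos']).reshape(-1,3)).reshape(P.shape)*1000
m=(abs(T[...,0])<14)&(abs(T[...,1])>15)&(abs(T[...,1])<60)&(T[...,2]>-75)&(P[...,2]>.06); q=T[m]
for sgn in(-1,1):
  a=q[q[:,1]*sgn>0]; print(len(a),a.min(0).round(1),np.percentile(a,98,axis=0).round(1),a.max(0).round(1))
m=(np.hypot(P[...,0]-.4788,P[...,1]-.3262)<.03)&(P[...,2]>.09)&(P[...,2]<.105)&(abs(T[...,1])<15); p=P[m]
print(len(p),p.size and cv2.minAreaRect((p[:,:2]*1000).astype(np.float32)),T[m].mean(0))
E
```

```text
time: 8.68
tcp_pos: [0.4773, 0.3256, 0.1333]
eef_rot: [-3.14, -0.004, -2.613]
ft_force: [-0.7, 0.1, 0.4]
opening: 0.686
grasp_force: 0.0
time: 9.52
tcp_pos: [0.4789, 0.3269, 0.0511]
eef_rot: [3.141, 0.001, -2.612]
ft_force: [0.1, 0.3, 0.1]
opening: 0.799
grasp_force: 0.0
1341 [ -9.4 -48.3 -74.9] [ 12.2 -35.3 -34. ] [ 12.8 -35.1 -31.7]
1345 [ -9.3  33.8 -75. ] [ 12.3  45.1 -33.8] [ 12.7  47.  -32. ]
1189 ((473.9026184082031, 323.3485412597656), (27.998327255249023, 11.932305335998535), 30.71938133239746) [  7.98828922  -0.48913831 -46.16968114]
```

Tips confirmed at about −33 mm, plate between them. Going 18 mm lower and closing.

```bash
python3 -m creep '[{"travel":[0,0,4],"twist":[0,0,0]},{"travel":[0,0,10],"twist":[0,0,0]},{"travel":[0,0,15],"twist":[0,0,0]},{"travel":[0,0,18],"twist":[0,0,0]},{"travel":[0,0,18],"twist":[0,0,0]},{"travel":[0,0,18],"twist":[0,0,0]},{"travel":[0,0,18],"twist":[0,0,0]},{"travel":[0,0,18],"twist":[0,0,0]},{"travel":[0,0,18],"twist":[0,0,0]},{"travel":[0,0,18],"twist":[0,0,0]}]' 0
python3 -m creep '[{"travel":[0,0,0],"twist":[0,0,0]},{"travel":[0,0,0],"twist":[0,0,0]},{"travel":[0,0,0],"twist":[0,0,0]},{"travel":[0,0,0],"twist":[0,0,0]},{"travel":[0,0,0],"twist":[0,0,0]},{"travel":[0,0,0],"twist":[0,0,0]},{"travel":[0,0,0],"twist":[0,0,0]},{"travel":[0,0,0],"twist":[0,0,0]},{"travel":[0,0,0],"twist":[0,0,0]},{"travel":[0,0,0],"twist":[0,0,0]}]'
```

```text
time: 10.4
tcp_pos: [0.4786, 0.3268, 0.0329]
eef_rot: [3.141, 0.0, -2.612]
ft_force: [-0.5, 1.0, 0.2]
opening: 0.137
grasp_force: 30.0
time: 11.23
tcp_pos: [0.4786, 0.3269, 0.0328]
eef_rot: [3.141, 0.0, -2.612]
ft_force: [-0.5, 0.3, 4.5]
opening: 0.136
grasp_force: 30.0
```

Gripped (opening 0.136, 30 N). Lift.

```bash
python3 -m creep '[{"travel":[0,0,-3],"twist":[0,0,0]},{"travel":[0,0,-10],"twist":[0,0,0]},{"travel":[0,0,-24],"twist":[0,0,0]},{"travel":[0,0,-46],"twist":[0,0,0]},{"travel":[0,0,-74],"twist":[0,0,0]},{"travel":[0,0,-104],"twist":[0,0,0]},{"travel":[0,0,-134],"twist":[0,0,0]},{"travel":[0,0,-164],"twist":[0,0,0]},{"travel":[0,0,-190],"twist":[0,0,0]},{"travel":[0,0,-210],"twist":[0,0,0]}]'
python3 - <<'E'
from h import *
go([.568,-.1583,.25],np.radians(139.5))
f=grab('wrist'); s=f['s']; P=cloud(f); R=Ro.from_euler('xyz',s['eef_rot'])
T=R.inv().apply((P-s['tcp_pos']).reshape(-1,3)).reshape(P.shape)*1000
m=(abs(T[...,0])<25)&(abs(T[...,1])<7)&(T[...,2]>-52)&(T[...,2]<-44); print('plate',m.sum(),T[m].min(0),T[m].max(0),T[m].mean(0))
# cone outline
m=(np.hypot(T[...,0],T[...,1])<60)&(T[...,2]>15)&(T[...,2]<35); q=T[m][:,:2]
print('cone',len(q),cv2.minEnclosingCircle(q.astype(np.float32)))
A=np.c_[2*q,np.ones(len(q))]
E
```

```text
time: 12.07
tcp_pos: [0.4787, 0.3263, 0.2451]
eef_rot: [3.141, 0.001, -2.613]
ft_force: [0.4, 0.7, -4.4]
opening: 0.133
grasp_force: 30.0
shift [ 167.3 -463.5   -5.2] twist [8.0000e-04 8.0000e-04 1.2355e+00] yaw -2.613
plate 156 [  9.59207904  -6.48034959 -51.99585954] [ 19.86797239   6.96384994 -44.13566555] [ 18.00450711   0.1476761  -48.05166208]
cone 662 ((1.259864091873169, -0.40334317088127136), 47.73945999145508)
```

```bash
python3 -m creep '[{"travel":[3,-8,0],"twist":[0,0,0.02]},{"travel":[9,-25,0],"twist":[0,0,0.06]},{"travel":[18,-51,0],"twist":[0,0,0.12]},{"travel":[30,-84,0],"twist":[0,0,0.2]},{"travel":[42,-117,0],"twist":[0,0,0.29]},{"travel":[54,-150,0],"twist":[0,0,0.38]},{"travel":[66,-183,0],"twist":[0,0,0.47]},{"travel":[78,-216,0],"twist":[0,0,0.56]},{"travel":[90,-249,0],"twist":[0,0,0.65]},{"travel":[102,-282,0],"twist":[0,0,0.74]}]'
python3 - <<'E'
from h import *
go([.568,-.1583,.245],np.radians(139.5))
E
```

```text
time: 12.95
tcp_pos: [0.5312, 0.0267, 0.2411]
eef_rot: [-3.141, -0.002, 2.92]
ft_force: [0.9, -0.6, -4.7]
opening: 0.13
grasp_force: 30.0
shift [ -76.5 -172.4   -3.9] twist [-0.0014 -0.002   0.4854] yaw 2.92
```

```bash
python3 -m creep '[{"travel":[-15,-34,0],"twist":[0,0,0.09]},{"travel":[-29,-66,0],"twist":[0,0,0.18]},{"travel":[-42,-95,0],"twist":[0,0,0.27]},{"travel":[-53,-120,0],"twist":[0,0,0.35]},{"travel":[-61,-139,0],"twist":[0,0,0.42]},{"travel":[-67,-152,0],"twist":[0,0,0.46]},{"travel":[-70,-159,0],"twist":[0,0,0.48]},{"travel":[-71,-161,0],"twist":[0,0,0.485]},{"travel":[-71,-161,0],"twist":[0,0,0.485]},{"travel":[-71,-161,0],"twist":[0,0,0.485]}]'
python3 - <<'E'
from h import *
s=read_state();print(s['ft_force'],s['joint_pos'].round(2))
go([.568,-.1583,.245],np.radians(139.5))
E
```

```text
time: 13.78
tcp_pos: [0.568, -0.1399, 0.2421]
eef_rot: [-3.141, -0.001, 2.446]
ft_force: [0.1, 0.3, -4.2]
opening: 0.135
grasp_force: 30.0
[ 0.11626947  0.29307455 -4.24720499] [-0.6   0.24  0.93  1.58 -0.19  1.42  1.22]
shift [-11.7 -14.1  -2.9] twist [-0.0002 -0.0012  0.0117] yaw 2.446
```

```bash
python3 -m creep '[{"travel":[-5,-6,2],"twist":[0,0,0.006]},{"travel":[-10,-12,6],"twist":[0,0,0.012]},{"travel":[-12,-14,14],"twist":[0,0,0.012]},{"travel":[-12,-14,26],"twist":[0,0,0.012]},{"travel":[-12,-14,40],"twist":[0,0,0.012]},{"travel":[-12,-14,54],"twist":[0,0,0.012]},{"travel":[-12,-14,68],"twist":[0,0,0.012]},{"travel":[-12,-14,80],"twist":[0,0,0.012]},{"travel":[-12,-14,88],"twist":[0,0,0.012]},{"travel":[-12,-14,90],"twist":[0,0,0.012]}]'
python3 -m creep '[{"travel":[0,0,0],"twist":[0,0,0]},{"travel":[0,0,0],"twist":[0,0,0]},{"travel":[0,0,0],"twist":[0,0,0]},{"travel":[0,0,0],"twist":[0,0,0]},{"travel":[0,0,0],"twist":[0,0,0]},{"travel":[0,0,0],"twist":[0,0,0]},{"travel":[0,0,0],"twist":[0,0,0]},{"travel":[0,0,0],"twist":[0,0,0]},{"travel":[0,0,0],"twist":[0,0,0]},{"travel":[0,0,0],"twist":[0,0,0]}]'
python3 - <<'E'
from h import *
s=read_state();print(s['ft_force'],s['moment'])
go([.568,-.1583,.125],np.radians(139.5))
f=grab('wrist'); s=f['s']; P=cloud(f); R=Ro.from_euler('xyz',s['eef_rot'])
T=R.inv().apply((P-s['tcp_pos']).reshape(-1,3)).reshape(P.shape)*1000
m=(np.hypot(T[...,0],T[...,1])<51)&(T[...,2]>5)&(T[...,2]<33); q=T[m][:,:2]
print('cone',len(q),cv2.minEnclosingCircle(q.astype(np.float32)))
m=(P[...,2]>.143)&(P[...,2]<.156)&(np.hypot(P[...,0]-.568,P[...,1]+.158)<.12); p=P[m]
r=np.hypot(p[:,0]-.568,p[:,1]+.1583); a=np.degrees(np.arctan2(p[:,1]+.1583,p[:,0]-.568))
for k in range(-180,180,30):
  w=r[(a>=k)&(a<k+30)]
  if len(w)>20: print(k,w.min().round(4),w.max().round(4))
E
```

```text
time: 14.62
tcp_pos: [0.5679, -0.1585, 0.1507]
eef_rot: [-3.14, -0.002, 2.434]
ft_force: [-0.2, -0.4, -5.0]
opening: 0.135
grasp_force: 30.0
time: 15.45
tcp_pos: [0.5688, -0.1589, 0.1527]
eef_rot: [3.142, 0.0, 2.434]
ft_force: [-0.6, 0.0, -4.5]
opening: 0.135
grasp_force: 30.0
[-0.57741293  0.01817207 -4.54551634] [-0.02236507  0.01851762 -0.00817276]
shift [ 1.  -0.1 27.7] twist [ 0.      0.     -0.0009] yaw 2.434
cone 2671 ((-1.282845139503479, -0.9973087310791016), 49.48472595214844)
-180 0.0299 0.1116
-150 0.0318 0.1113
-120 0.0332 0.1088
-60 0.0771 0.0896
-30 0.0793 0.0892
0 0.0323 0.0409
30 0.0305 0.1119
60 0.029 0.1121
90 0.0281 0.1121
120 0.0281 0.112
150 0.028 0.1117
```

```bash
python3 -m creep '[{"travel":[0.5,0,2],"twist":[0,0,0]},{"travel":[1,0,5],"twist":[0,0,0]},{"travel":[1,0,8],"twist":[0,0,0]},{"travel":[1,0,11],"twist":[0,0,0]},{"travel":[1,0,14],"twist":[0,0,0]},{"travel":[1,0,17],"twist":[0,0,0]},{"travel":[1,0,20],"twist":[0,0,0]},{"travel":[1,0,22],"twist":[0,0,0]},{"travel":[1,0,24],"twist":[0,0,0]},{"travel":[1,0,25],"twist":[0,0,0]}]'
python3 - <<'E'
from h import *
s=read_state();print(s['ft_force'],s['moment'],s['tcp_pos'])
E
```

```text
time: 16.33
tcp_pos: [0.568, -0.1583, 0.1274]
eef_rot: [-3.141, -0.0, 2.434]
ft_force: [0.2, 0.5, -4.3]
opening: 0.136
grasp_force: 30.0
[ 0.19191824  0.45914671 -4.30961893] [-0.00899718  0.02190966  0.01710166] [ 0.56797274 -0.15829753  0.12737327]
```

The pilot is entering without force. On towards the teeth.

```bash
python3 -m creep '[{"travel":[0,0,1],"twist":[0,0,0]},{"travel":[0,0,3],"twist":[0,0,0]},{"travel":[0,0,5],"twist":[0,0,0]},{"travel":[0,0,7],"twist":[0,0,0]},{"travel":[0,0,8.5],"twist":[0,0,0]},{"travel":[0,0,10],"twist":[0,0,0]},{"travel":[0,0,11],"twist":[0,0,0]},{"travel":[0,0,12],"twist":[0,0,0]},{"travel":[0,0,13],"twist":[0,0,0]},{"travel":[0,0,13],"twist":[0,0,0]}]'
python3 - <<'E'
from h import *
s=read_state();print(s['ft_force'],s['moment'],s['tcp_pos'])
E
```

```text
time: 17.17
tcp_pos: [0.568, -0.1582, 0.1145]
eef_rot: [-3.141, -0.0, 2.434]
ft_force: [0.3, -0.0, -4.5]
opening: 0.135
grasp_force: 30.0
[ 0.31454311 -0.0257442  -4.45461983] [-0.057262   -0.02276532 -0.0130859 ] [ 0.56800479 -0.15824854  0.11450211]
```

Already 3–4 mm among the teeth without resistance: meshed. Down onto the seat.

```bash
python3 -m creep '[{"travel":[0,0,1.5],"twist":[0,0,0]},{"travel":[0,0,3],"twist":[0,0,0]},{"travel":[0,0,4.5],"twist":[0,0,0]},{"travel":[0,0,5.5],"twist":[0,0,0]},{"travel":[0,0,6.5],"twist":[0,0,0]},{"travel":[0,0,7],"twist":[0,0,0]},{"travel":[0,0,7],"twist":[0,0,0]},{"travel":[0,0,7],"twist":[0,0,0]},{"travel":[0,0,7],"twist":[0,0,0]},{"travel":[0,0,7],"twist":[0,0,0]}]'
python3 - <<'E'
from h import *
s=read_state();print(s['ft_force'],s['moment'],s['tcp_pos'])
E
```

```text
time: 18.0
tcp_pos: [0.5681, -0.1583, 0.1079]
eef_rot: [3.141, 0.0, 2.434]
ft_force: [-0.9, 0.6, -0.0]
opening: 0.136
grasp_force: 30.0
[-0.94035552  0.56957387 -0.02077149] [0.02822651 0.3591026  0.00926093] [ 0.56813127 -0.15831089  0.10785614]
```

Home on the seat (the weight is off the wrist). Now press.

```bash
python3 -m creep '[{"travel":[0,0,1],"twist":[0,0,0]},{"travel":[0,0,2],"twist":[0,0,0]},{"travel":[0,0,3],"twist":[0,0,0]},{"travel":[0,0,4],"twist":[0,0,0]},{"travel":[0,0,5],"twist":[0,0,0]},{"travel":[0,0,6],"twist":[0,0,0]},{"travel":[0,0,7],"twist":[0,0,0]},{"travel":[0,0,7.5],"twist":[0,0,0]},{"travel":[0,0,8],"twist":[0,0,0]},{"travel":[0,0,8],"twist":[0,0,0]}]'
python3 - <<'E'
from h import *
s=read_state();print(s['ft_force'],s['moment'],s['tcp_pos'])
E
```

```text
time: 18.83
tcp_pos: [0.5683, -0.1584, 0.1001]
eef_rot: [3.141, 0.0, 2.434]
ft_force: [-3.7, 1.3, 9.1]
opening: 0.137
grasp_force: 30.0
[-3.74138253  1.25790372  9.05785911] [2.98690220e-01 9.28194624e-01 5.44129346e-04] [ 0.56829817 -0.1584043   0.10008893]
```

Load ≈ 9 + 4.5 N, about at the stop. I'll ease the sideways force and add 1 mm for margin, then settle.

```bash
python3 -m creep '[{"travel":[0.3,-0.1,0.5],"twist":[0,0,0]},{"travel":[0.6,-0.2,1],"twist":[0,0,0]},{"travel":[0.6,-0.2,1],"twist":[0,0,0]},{"travel":[0.6,-0.2,1],"twist":[0,0,0]},{"travel":[0.6,-0.2,1],"twist":[0,0,0]},{"travel":[0.6,-0.2,1],"twist":[0,0,0]},{"travel":[0.6,-0.2,1],"twist":[0,0,0]},{"travel":[0.6,-0.2,1],"twist":[0,0,0]},{"travel":[0.6,-0.2,1],"twist":[0,0,0]},{"travel":[0.6,-0.2,1],"twist":[0,0,0]}]'
python3 - <<'E'
from h import *
f=grab('wrist'); s=f['s'];print(s['ft_force'],s['moment'],s['tcp_pos'])
P=cloud(f); R=Ro.from_euler('xyz',s['eef_rot'])
T=R.inv().apply((P-s['tcp_pos']).reshape(-1,3)).reshape(P.shape)*1000
m=(abs(T[...,0]-15)<12)&(abs(T[...,1])<8)&(T[...,2]>-75)&(T[...,2]<-55); print('plate top z',m.sum(),np.percentile(P[m][:,2],[50,90,98]) if m.any() else '')
E
```

```text
time: 19.67
tcp_pos: [0.5683, -0.1584, 0.0998]
eef_rot: [3.141, 0.001, 2.434]
ft_force: [-3.0, 0.8, 11.5]
opening: 0.137
grasp_force: 30.0
[-3.02942458  0.76952626 11.45791381] [0.25617621 0.95276469 0.01024703] [ 0.56827254 -0.15841582  0.09976561]
plate top z 1191 [0.16452379 0.1661384  0.17267827]
```

The force rose with no further travel, so it is at the stop, and the plate top is at 0.165 m, 15 mm above the rim, as specified when pressed.

```bash
python3 -c "
from bench import *
print(hand_in())"
```

```text
the job is handed in; nothing more can be done
None
```

The cone rotor is seated on the spindle, meshed with its teeth, and I handed in at about 20 s still gripping it and pressing it against the stop; the first grasp closed on air above the grip, and the second held.

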